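# Eject a block from the feeder and trap it on the chute

### The job

Press the steel paddle of the block feeder all the way down with one finger so that its spring ejector pops the wooden block out of the pocket, and trap the block with the other finger while it is still on the chute, before it slides off the low end. Do not grasp, pinch or lift the block, and do not disturb the wax tin, the tape measure or the roll of masking tape. Finish while holding: the paddle still pressed down by one finger and the block still on the chute, at rest against the other.

Things in the scene. Friction and masses are not known exactly. Their poses are not given: they have to be found in the camera images.
- chute: Sloping slide of the feeder, which is fixed on the table at a new place and yaw each time. Origin: slide surface, centre line, at the lip between pocket (uphill, x < 0) and slide. x: down the slope (16 degrees below level); y: level, across, towards the paddle; z: normal to the slide, up. Slide: x 0 to 110 mm, slippery (friction about 0.06: a freed block speeds up at about 2 m/s2).
- chute_end (a point): Centre of the slide's low, open edge (chute x = 110 mm), 25 mm above the table; the block falls off there. The slide lies between two wooden side rails 6 mm thick, 14 mm high above it, 63 mm clear between them (chute y -31.5 to 31.5 mm). The pocket is 5 mm deep, 48 mm long, with a back stop 26 mm above the slide.
- paddle (a joint): Travel of the ejector paddle in m: 0 up, 0.010 fully down. Spring: about 1.2 N starts it, 3 to 5 N hold it fully down; released, it springs up. It raises the lifter in the pocket floor by 0.9 of its travel; about 6 mm down, the block clears the lip and slides off down the chute.
- paddle_top (a point): Centre of the top of the paddle: level steel plate, 44 mm along the chute x 36 mm across, moving straight down. Top 61 mm above the table when up, 51 mm fully down. It lies 62 mm across (chute y) from the chute's centre line, 60 mm downhill of the lip; there the slide is 39 mm above the table, so a finger level with the one on the pressed paddle ends 12 mm above the slide, in the block's way.
- block_center (a point): Centre of the loose sawn wooden block, 45 mm along the chute x 60 mm across x 30 mm high, 70 to 140 g. It starts in the pocket, centre at chute x = -23 mm, resting on the lifter 5 mm below the level of the slide surface.
- wax_tin: Bystander: round wax tin, 68 mm across, 43 mm high, loose near the feeder. Origin under its centre.
- tape_measure: Bystander: tape measure, 31 x 79 x 63 mm, standing loose near the feeder. Origin under its centre.
- masking_tape: Bystander: roll of masking tape lying flat, 98 mm across, 25 mm high, loose near the feeder. Origin under its centre.
Mind the look-alikes: they are no part of the job. What is shaped like the part that bears block_center but blue, pink or red is not meant.

How it is judged:
By the outcome, as a careful person would: the job done as asked, in the order asked, and still so for the second after the job is handed in, while the arm keeps its last pose, push and grip.
It also fails if it takes over 32 s, if anything falls off the work surface, if the arm or the gripper's body presses on something with over 40 N, if the wrist force passes 120 N, or if a joint passes its speed limit or range.

### The arm

A 6-joint arm with a two-finger parallel gripper is mounted at the origin on a cart in front of the work surface, level with it; the furniture and walls round the work are solid. World frame = base frame: x ahead of the robot, y to its left, z up, the work surface at z = 0. Lengths are in m, angles in degrees, forces in N, time in s.
With the tool pointing down it reaches from about 0.375 to 0.925 m from the base axis. Payload 5.7 kg.
Tool frame: the origin (TCP) lies at the very end of the fingers, on their centre line; the grasp point (between the pads) lies 19 mm behind it; z points along the fingers, y is the line along which they close (so a half turn about z gives the same grasp; the last joint's range is limited). The gripper opens to 88 mm and grips with 3 to 60 N. Pads are 20 mm wide; open, the fingers measure 115 mm over their backs; the gripper's body (75 mm by 178 mm) begins 61 mm behind the grasp point.
Start: joints at [62.733, 20.558, 86.54, -0, 72.909, -6.595], TCP at [0.212, 0.561, 0.223] pointing down, gripper open.
Joint ranges: [-170.27, 170.27], [-57.76, 135], [12.27, 136.19], [-55.21, 235.2], [11.17, 155.16], [-170.74, 170.74]. Speed limits (degrees/s): [136.94, 136.94, 180, 180, 180, 180].

### API

Orientations are given as a 3x3 rotation matrix whose columns are the frame's x, y, z axes.
In Python, from rig import telemetry, eyes, ticket gives the robot as it stands.
- The arm moves only by the tool servo_tool, never from a script. Its argument "moves" is one flat list of numbers, 7 for each row, row after row: the finger opening in mm, from 0 to 87.8, then the shift along the tool's x, y, z in units of 25 mm (1.0 is 25 mm), then the turn, a rotation vector about the tool's x, y, z in units of 5 degrees (1.0 is 5 degrees). In form: [gripper, x, y, z, wx, wy, wz, gripper, x, y, z, wx, wy, wz, ...]. A call has 1 to 8 rows; each row is the pose to reach, as a shift and turn from the pose commanded when the call began, along the tool's axes at that moment; what a row does not reach only later rows make up. A row lasts 1/10 s, in which the tool goes at most 50 mm and 8.59 degrees, less where a joint would pass 70% of its speed; a pose out of reach is approached as far as the arm can. A call with a gripper value outside its range is refused whole. The fingers move at their own pace and stop on an object; "squeeze" is the grip in N (left out, the last holds). Time passes only in rows, so rows that repeat a pose let the fingers close. It gives the time, the measured TCP pose, the force, the opening and the grip force at its end, in the units of the state.
- telemetry.state(): the state, without advancing time (a new reading comes with each control period).
- eyes.grab_frame(name): name is "side" or "top" or "wrist"; returns (picture, depth): 420x560x3 uint8, blue, green, red; 420x560 float32, m along the optical axis (not along the pixel's ray), 0 where there is no reading.
- eyes.get_calibration(name): a dict with "fx", "fy", "cx", "cy" (pixels), "R" (3x3) and "t" (3): a world point X has camera coordinates R X + t; the wrist camera has in their place "T_tool_cam" (4x4, takes a point from camera to tool coordinates, whose origin is the TCP and whose axes are the flange's). Camera axes: x right, y down, z forward; pixel columns grow to the right and rows downward; lengths in m; the calibration is good to about 2 mm. A picture is of the moment at which its call begins: read the wrist's pose just before it. get_calibration takes no time and is no camera call.
- ticket.close_job(): hands the job in; it is judged then, once.
The state is a dict: "time": time; "q": joint angles; "qd": joint speeds; "joint_efforts": joint torques, N m; "eef_pos": TCP position; "orientation": TCP orientation; "ft_force": force on the tool from outside, world axes, zero at the start; "wrist_torque": the same for the moment, N m; "width": finger opening in m; "grasp_force": force on a finger pad.
Only numpy, scipy, OpenCV 4.12 (cv2) and the standard library are available. Lean on these libraries where they do the work, as an engineer would, in place of code of your own. Each camera call takes 0.05 s, during which the arm holds its last target. There are 200 camera calls.

## Working session

There is one attempt and no reset: what is moved stays moved. The work goes in short steps, Python scripts to look and compute and a tool call to move; the robot and the scene stay as the last step left them, time stands still between calls to the robot, and variables do not carry over. Pictures are saved under pics/ and viewed, at most 10 in all, crops included, and the job is handed in when it is done.

Besides the shell and the picture viewer there is one more tool, called as a command line: name --argument value ..., lists and objects as JSON in quotes. servo_tool: Moves the arm, as the interface text tells. Its arguments: {"type":"object","properties":{"moves":{"type":"array"},"squeeze":{"type":"number"}},"required":["moves"]}

```bash
mkdir -p pics
python3 - <<'E'
from rig import telemetry, eyes
import cv2,numpy as np
s=telemetry.state();print(s['time'],s['eef_pos'],s['orientation'],s['width'],s['ft_force'])
for n in('top','side'):
    p,d=eyes.grab_frame(n);cv2.imwrite(f'pics/{n}0.png',p);np.save(f'pics/{n}0.npy',d);print(n,eyes.get_calibration(n))
E
```

```text
0.0 [0.21152157 0.56074141 0.22181611] [[-9.35607893e-01  3.53039883e-01 -8.43614174e-04]
 [ 3.53040827e-01  9.35606496e-01 -1.63083509e-03]
 [ 2.13541070e-04 -1.82365243e-03 -9.99998314e-01]] 0.08754597865848725 [ 0.30714144  0.44841645 -0.53867205]
top {'fx': 400.70184132379774, 'fy': 400.70184132379774, 'cx': 284.77920073344416, 'cy': 211.9460598898584, 'R': array([[ 3.03329885e-04, -9.99974077e-01,  7.19400890e-03],
       [-9.80972872e-01, -1.69422892e-03, -1.94137459e-01],
       [ 1.94144615e-01, -6.99823988e-03, -9.80947956e-01]]), 't': array([0.01357309, 0.61265785, 0.82955152])}
side {'fx': 434.75192253589194, 'fy': 434.75192253589194, 'cx': 278.0025164088649, 'cy': 216.39421903340974, 'R': array([[ 0.99961696, -0.02749533,  0.00315355],
       [-0.00935785, -0.44303108, -0.89645741],
       [ 0.02604551,  0.89608452, -0.44311867]]), 't': array([-0.59525923,  0.06255431,  1.02380208])}
```

View pics/top0.png

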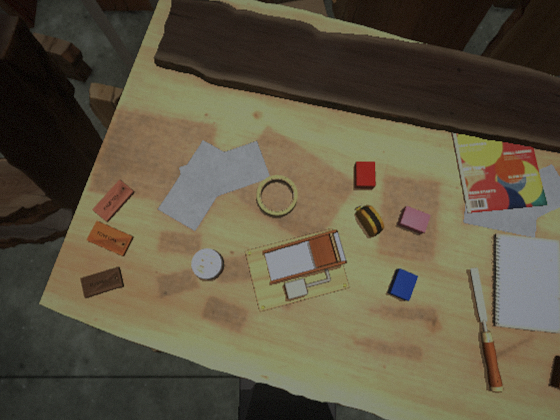

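View pics/side0.png

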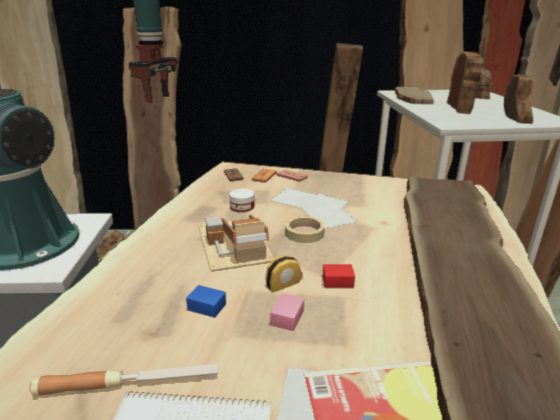

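The top view shows the feeder at about (300,265). Its pocket and brown block are at the right, (325,247), the white slide runs left to (265,265), and the paddle is at (296,288). The blue (403,284), pink (415,219) and red (365,175) blocks are loose look-alikes. The block meant is the wooden one in the pocket, which I'll confirm in a crop.

```bash
cat > h.py <<'E'
import numpy as np
from rig import eyes
def cast(n,u,v,z):
    c=eyes.get_calibration(n);R,t=c['R'],c['t'];o=-R.T@t
    d=R.T@np.array([(u-c['cx'])/c['fx'],(v-c['cy'])/c['fy'],1]);return o+d*(z-o[2])/d[2]
def cloud(n,D):
    c=eyes.get_calibration(n);v,u=np.mgrid[:420,:560]
    P=np.stack([(u-c['cx'])/c['fx']*D,(v-c['cy'])/c['fy']*D,D],-1)
    return (P-c['t'])@c['R']
E
python3 - <<'E'
import cv2,numpy as np
from h import *
p=cv2.imread('pics/top0.png');P=cloud('top',np.load('pics/top0.npy'))
c=cv2.resize(p[222:317,240:355],None,fx=6.5,fy=6.3,interpolation=cv2.INTER_CUBIC);cv2.imwrite('pics/crop.png',c)
hsv=cv2.cvtColor(p,cv2.COLOR_BGR2HSV)
m=((hsv[...,1]<70)&(hsv[...,2]>90)).astype(np.uint8);m[:222]=0;m[317:]=0;m[:,:240]=0;m[:,355:]=0
n,l,st,ce=cv2.connectedComponentsWithStats(m,connectivity=4)
for i in range(1,n):
    if st[i,4]>30:
        cs,_=cv2.findContours((l==i).astype(np.uint8),0,1);r=cv2.minAreaRect(np.vstack(cs))
        Q=P[l==i];print(st[i],r,cv2.boxPoints(r).round(1).tolist(),Q.mean(0),np.percentile(Q[:,2],[5,50,95]))
print('heights mm along cols, rows 228..310 step 4')
for v in range(228,312,4): print(v,(P[v,244:352:5,2]*1000).round().astype(int))
E
```

```text
[334 232  13  29 154] ((339.48626708984375, 246.45413208007812), (29.692617416381836, 5.268045425415039), 73.3007583618164) [[332.70001220703125, 233.0], [337.70001220703125, 231.5], [346.29998779296875, 259.8999938964844], [341.20001220703125, 261.3999938964844]] [ 0.53539279 -0.10496441  0.06409595] [0.00074694 0.0698729  0.07322943]
[ 265  241   51   40 1318] ((289.2836608886719, 260.42120361328125), (29.012596130371094, 46.57003402709961), 74.47589111328125) [[263.0, 252.6999969482422], [307.79998779296875, 240.1999969482422], [315.6000061035156, 268.20001220703125], [270.70001220703125, 280.6000061035156]] [0.50644399 0.00361417 0.04133162] [0.02574187 0.03939544 0.05287313]
[285 270  46  29 452] ((308.1876525878906, 284.4328918457031), (17.13482093811035, 46.371700286865234), 73.68614196777344) [[283.5, 282.70001220703125], [328.0, 269.70001220703125], [332.79998779296875, 286.1000061035156], [288.29998779296875, 299.20001220703125]] [ 0.4509156  -0.02343011  0.04882394] [0.01597449 0.059353   0.06252015]
heights mm along cols, rows 228..310 step 4
228 [-1  1 -3 -1 -3 -2 -1 -2 
[... 805 characters left out ...]
 28 27 30 35 38 38 43 59 62  7  9  8  5  9  9  8 -2]
276 [ 1  0  7  6  8  7 27 29 32 52 55 10  7  4  6  3  9 23  5 12  6 -3]
280 [ 1 -1  6  7  8  9 40 41  6  7 62 61 58  8  7 18 18 18  6  9  7  2]
284 [-3 -2 10  6  8  5  8  8 58 62 62 59 59 20 17  8  7  9  8  8  6 -1]
288 [ 1 -3  8  8  4  8  7  5 37 60 60 59 62  9  9  7  8  8  8  7  8 -3]
292 [ 1  0 -2  9  9  8  9  8  6 63 61 63 60  6  9  3  6  7  1  0 -2 -1]
296 [-1 -3  0  4  8 10 11  6  8 59 59  9  9  6  4  1  0 -4 -2  0 -1  0]
300 [ 0  0  0  7  5 11  8  6  6  8  8  3 -1  0 -1  1 -2  2 -1 -1  1  0]
304 [-1  1 -2  8  7  6  7  5  4  1 -4  1  0  0 -2  0  0 -2 -2  0  1 -1]
308 [-2  0  3  6  7  5  1 -1 -1  3 -1  1 -3 -1 -2 -2  2 -2 -2 -2 -1 -1]
```

View pics/crop.png

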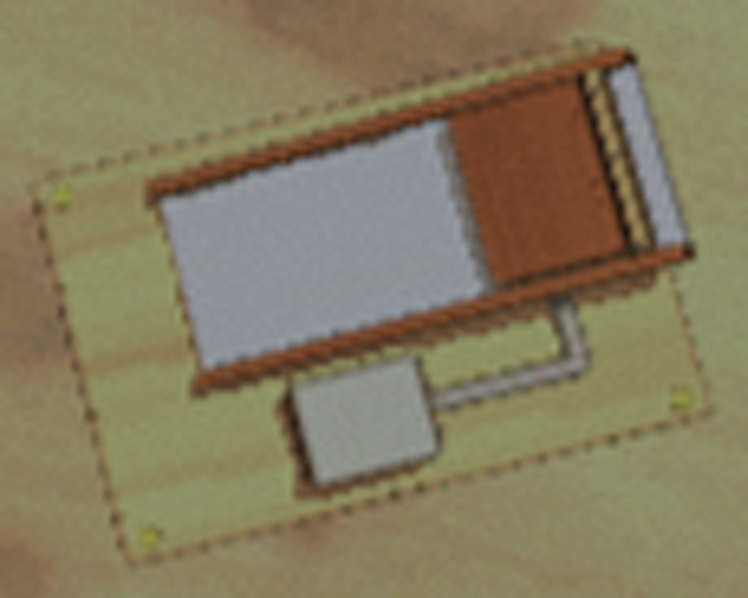

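The crop confirms it: the brown wooden block lies in the pocket between the rails, crop (540,190). The paddle's centre is at crop (366,420), and the slide's low edge runs from (163,200) to (205,370).

```bash
cat >> h.py <<'E'
def crop(u,v,z): return cast('top',240+(u+.5)/6.5-.5,222+(v+.5)/6.3-.5,z)
E
python3 - <<'E'
from h import *
from rig import telemetry
a,b=crop(148,188,.0385),crop(195,392,.0385)
c,d=crop(632,55,.071),crop(692,252,.071)
e=((crop(163,200,.025)+crop(205,370,.025))/2)
pc=[crop(*q,.061) for q in((292,382),(415,358),(440,452),(318,487))];p=np.mean(pc,0)
print('rail ends',a,b,c,d,'width',np.linalg.norm(b-a),np.linalg.norm(c-d))
print('paddle',p,[np.linalg.norm(pc[i]-pc[i-1]) for i in range(4)],'end',e)
x=((a+b)-(c+d))[:2];x/=np.linalg.norm(x);y=np.array([-x[1],x[0]])
print('x',x,'yaw',np.degrees(np.arctan2(x[1],x[0])))
print('across yaw',np.degrees(np.arctan2(*(b-a)[1::-1]))-90,np.degrees(np.arctan2(*(d-c)[1::-1]))-90)
r=p[:2]-e[:2];print('paddle rel end, expect (-48,62):',r@x,r@y)
T=p[:2]-.031*y;print('TCP target',T)
s=telemetry.state();R=s['orientation'];ty=-y
tx=np.array([ty[1],-ty[0]])  # x = y x z, z down
Rt=np.array([[-ty[1],ty[0],0],[ty[0],ty[1],0],[0,0,-1]]).T
print(np.linalg.det(Rt))
from scipy.spatial.transform import Rotation as Ro
rv=Ro.from_matrix(R.T@Rt).as_rotvec(degrees=True)
for z in(.16,.07):print('shift units',R.T@(np.r_[T,z]-s['eef_pos'])/.025,'rot units',rv/5)
E
```

```text
rail ends [0.52706558 0.06404281 0.0385    ] [0.45597771 0.04737523 0.0385    ] [ 0.56995839 -0.09887195  0.071     ] [ 0.50232259 -0.11697538  0.071     ] width 0.07301569902521182 0.07001668489485753
paddle [ 0.44639869 -0.00968163  0.061     ] [np.float64(0.03593403229590389), np.float64(0.04143260315130121), np.float64(0.03238737915903498), np.float64(0.04169017547750921)] end [0.49398815 0.05192105 0.025     ]
x [-0.26307211  0.96477617] yaw 105.25242863533359
across yaw -256.8045315921461 -255.0154336160596
paddle rel end, expect (-48,62): -0.04691333799225471 0.06211912446636205
TCP target [ 0.47630675 -0.00152639]
1.0
shift units [-17.84959689 -17.30300812   2.50131751] rot units [-1.84359868e-02  7.02442449e-03  1.08154246e+01]
shift units [-17.85023972 -17.29707232   6.10131256] rot units [-1.84359868e-02  7.02442449e-03  1.08154246e+01]
```

servo_tool --moves '[48.5,-2,-2,0,0,0,1.2,48.5,-4,-4,0,0,0,2.6,48.5,-5.5,-5.5,0,0,0,4,48.5,-7,-7,0,0,0,5.4,48.5,-8.4,-8.4,0.5,0,0,6.8,48.5,-9.8,-9.8,1,0,0,8.2,48.5,-11.2,-11,1,0,0,9.6,48.5,-12.6,-12.2,1,0,0,10.8]'

```text
time: 0.9
eef_pos: [0.3799, 0.1984, 0.199]
orientation: [[-0.26, 0.966, -0.001], [0.966, 0.26, -0.0], [-0.0, -0.001, -1.0]]
ft_force: [2.0, 0.3, -0.2]
width: 0.0485
grasp_force: 0.0
```

```bash
cat >> h.py <<'E'
def rel(T,yaw=105.):
    from rig import telemetry
    from scipy.spatial.transform import Rotation as Ro
    s=telemetry.state();R=s['orientation'];a=np.radians(yaw)
    y=np.array([-np.sin(a),np.cos(a)]) ;ty=-np.array([-np.sin(a),np.cos(a)])
    Rt=np.array([[-ty[1],ty[0],0],[ty[0],ty[1],0],[0,0,-1]]).T if 0 else None
    x=np.array([np.cos(a),np.sin(a)]);y=np.array([-x[1],x[0]]);ty=-y
    Rt=np.c_[np.r_[ty[1],-ty[0],0]*-1,np.r_[ty,0],[0,0,-1]];Rt[:,0]=np.cross(Rt[:,1],Rt[:,2])
    print(s['time'],s['eef_pos'],'w',s['width'],'F',s['ft_force'],'qd',np.abs(s['qd']).max().round(2))
    print('shift',(R.T@(T-s['eef_pos'])/.025).round(2),'rot',(Ro.from_matrix(R.T@Rt).as_rotvec(degrees=True)/5).round(2))
E
python3 -c "
from h import *
rel([.476,-.0015,.08])"
```

```text
0.9 [0.37993618 0.1983878  0.19903964] w 0.048493644134027285 F [ 1.98901811  0.33419106 -0.15742782] qd 67.15
shift [-8.72  1.64  4.76] rot [-0.01  0.    0.02]
```

servo_tool --moves '[48.5,-1.5,0.3,0,0,0,0,48.5,-3,0.6,0,0,0,0,48.5,-4.5,0.9,0,0,0,0,48.5,-6,1.2,0,0,0,0,48.5,-7,1.4,0.5,0,0,0,48.5,-7.8,1.5,1,0,0,0,48.5,-7.8,1.5,1.5,0,0,0,48.5,-7.8,1.5,1.5,0,0,0]'

```text
time: 1.7
eef_pos: [0.4666, 0.0217, 0.1605]
orientation: [[-0.263, 0.965, -0.004], [0.965, 0.263, 0.0], [0.001, -0.004, -1.0]]
ft_force: [-0.4, 0.5, 0.0]
width: 0.0484
grasp_force: 0.0
```

```bash
python3 -c "
from h import *
rel([.476,-.0015,.08])"
```

```text
1.7 [0.46656614 0.02170619 0.16048753] w 0.048408400862740376 F [-0.43049661  0.52797336  0.03137124] qd 1.94
shift [-1.    0.13  3.22] rot [-0.04 -0.02  0.05]
```

servo_tool --moves '[48.5,-1,0.1,0.5,0,0,0,48.5,-1,0.1,1.5,0,0,0,48.5,-1,0.1,2.4,0,0,0,48.5,-1,0.1,3.2,0,0,0,48.5,-1,0.1,3.2,0,0,0,48.5,-1,0.1,3.2,0,0,0,48.5,-1,0.1,3.2,0,0,0]'

```text
time: 2.4
eef_pos: [0.4778, -0.0011, 0.0832]
orientation: [[-0.265, 0.964, 0.002], [0.964, 0.265, -0.0], [-0.001, 0.002, -1.0]]
ft_force: [-0.1, -0.2, -0.1]
width: 0.0486
grasp_force: 0.0
```

Run:
```python
from h import *
import cv2
rel([.476,-.0015,.066])
p,d=eyes.grab_frame('top');q,_=eyes.grab_frame('side')
cv2.imwrite('pics/c2.png',np.hstack([cv2.resize(p[222:317,240:355],(400,400)),cv2.resize(q[190:290,180:300],(400,400))]))
```

```text
2.4 [ 0.47778882 -0.00110502  0.08324316] w 0.048610142749117305 F [-0.13243613 -0.18741103 -0.10676519] qd 0.37
shift [ 0.   -0.07  0.69] rot [0.02 0.01 0.07]
```

View pics/c2.png

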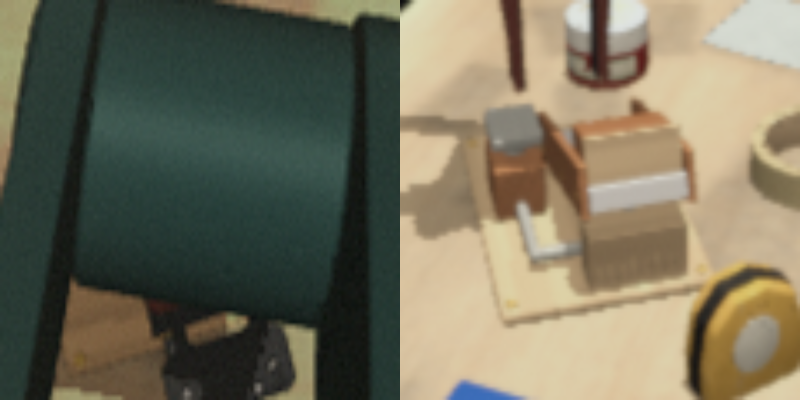

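The side crop shows one finger over the paddle at (515,85) and the other above the slide's centre at (600,70). The arm hides the top view. I'll descend and press.

servo_tool --moves '[48.5,0,-0.07,0.4,0,0,0,48.5,0,-0.07,0.7,0,0,0,48.5,0,-0.07,0.85,0,0,0,48.5,0,-0.07,1.0,0,0,0,48.5,0,-0.07,1.12,0,0,0,48.5,0,-0.07,1.24,0,0,0,48.5,0,-0.07,1.3,0,0,0,48.5,0,-0.07,1.3,0,0,0]'

```text
time: 3.3
eef_pos: [0.4747, -0.0016, 0.0507]
orientation: [[-0.265, 0.964, -0.001], [0.964, 0.265, -0.0], [0.0, -0.001, -1.0]]
ft_force: [-5.4, 0.1, 22.3]
width: 0.0486
grasp_force: 11.4
```

Run:
```python
from h import *
import cv2
rel([.476,-.0015,.0505])
q,_=eyes.grab_frame('side')
cv2.imwrite('pics/c3.png',cv2.resize(q[190:290,180:300],(720,600),interpolation=cv2.INTER_CUBIC))
```

```text
3.3 [ 0.4746917  -0.00163661  0.05073877] w 0.04864919850243272 F [-5.36460135  0.07022788 22.33844857] qd 0.18
shift [-0.01  0.05  0.01] rot [-0.01 -0.    0.07]
```

View pics/c3.png

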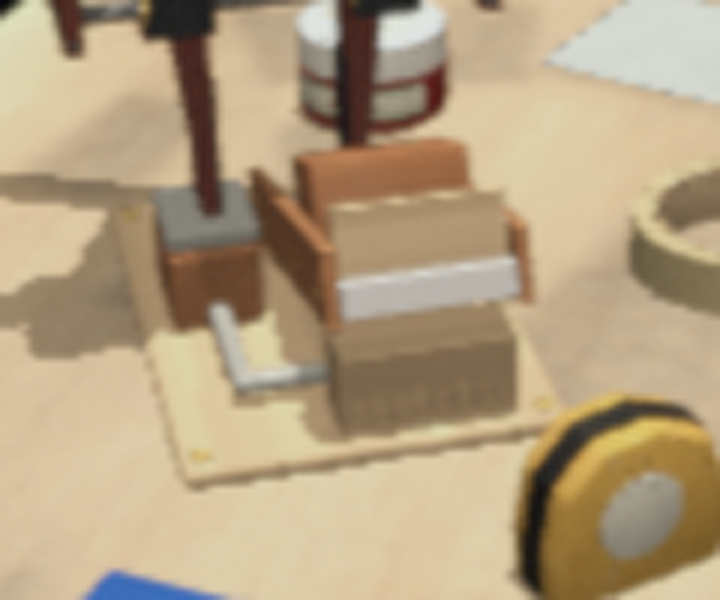

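The paddle is pressed, with the finger on it at (210,205). The block has slid out of the pocket and its top, (385,165), is up against the other finger at (355,130). I'll ease the push slightly and check that everything stays at rest.

servo_tool --moves '[48.5,0,0,-0.02,0,0,0,48.5,0,0,-0.02,0,0,0,48.5,0,0,-0.02,0,0,0,48.5,0,0,-0.02,0,0,0,48.5,0,0,-0.02,0,0,0]'

```text
time: 3.85
eef_pos: [0.4747, -0.0016, 0.0509]
orientation: [[-0.264, 0.964, -0.001], [0.964, 0.264, -0.0], [0.0, -0.001, -1.0]]
ft_force: [-3.5, 1.0, 17.5]
width: 0.0486
grasp_force: 8.6
```

Run:
```python
from h import *
import cv2
rel([.476,-.0015,.0505])
q,d=eyes.grab_frame('side');o=cv2.imread('pics/c3.png')
n=cv2.resize(q[190:290,180:300],(720,600),interpolation=cv2.INTER_CUBIC)
df=cv2.absdiff(n,o);print('mean diff block area',df[140:330,260:530].mean(),'static',df[400:,:150].mean())
P=cloud('side',d);L=np.array([.49398815,.05192105,.025]);a=np.radians(105);x=np.array([np.cos(a),np.sin(a)]);y=np.array([-x[1],x[0]])
X=(P[...,:2]-L[:2])@x;Y=(P[...,:2]-L[:2])@y;cs=np.cos(np.radians(16));sn=np.sin(np.radians(16))
sx=110+1000*(X*cs-(P[...,2]-.025)*sn);sz=1000*(X*sn+(P[...,2]-.025)*cs)
m=(abs(Y)<.025)&(abs(sz-30)<4)&(sx>-60)&(sx<100);print('block top chute x',np.percentile(sx[m],[3,50,97]),m.sum())
pm=(abs(Y-.062)<.016)&(abs(X+.047)<.018)&(P[...,2]>.03)&(P[...,2]<.07);print('paddle z',np.median(P[pm][:,2]),pm.sum())
```

```text
3.85 [ 0.47468261 -0.0016336   0.05091887] w 0.04860170178723022 F [-3.5357775   0.96802361 17.52232973] qd 0.16
shift [-0.01  0.05  0.02] rot [-0.01 -0.    0.07]
mean diff block area 0.5493957115009747 static 0.37637777777777776
block top chute x [-51.04538598  -4.18606596  41.53215706] 119
paddle z 0.0514764568196428 112
```

```bash
python3 -c "
from rig import ticket
print(ticket.close_job())"
```

```text
the job is handed in; nothing more can be done
None
```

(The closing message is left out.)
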